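# Unlatch a loaded mounting rail and hold it up for inspection

### The arm

A 6-joint arm with a two-finger parallel gripper is mounted at the origin on the work surface. World frame = base frame: x ahead of the robot, y to its left, z up, the work surface at z = 0. Lengths are in mm, angles in rad, forces in N, time in s.
With the tool pointing down it reaches from about 350 to 975 mm from the base axis. Payload 7.1 kg.
Tool frame: the origin (TCP) lies between the finger pads; the fingertips stand 19 mm ahead of it and the grasp point (between the pads) is the TCP (ctrl.tcp_to_tips is the distance from the TCP to the fingertips, in mm); z points along the fingers, y is the line along which they close (so a half turn about z gives the same grasp; the last joint's range is limited). The gripper opens to 88 mm and grips with 3 to 60 N. Pads are 20 mm wide; open, the fingers measure 115 mm over their backs; the gripper's body (75 mm by 178 mm) begins 61 mm behind the grasp point.
Start: joints at [1.316, 0.423, 1.63, -0, 1.089, -0.019], TCP at [145.982, 607.696, 241.675] pointing down, gripper open.
Joint ranges: [-3, 3], [-0.9, 2.11], [0.09, 2.58], [-1.31, 4.45], [0.11, 2.69], [-2.54, 2.54]. Speed limits (rad/s): [2.39, 2.39, 3.01, 3.14, 3.14, 3.14].

### API

Orientations are given as a rotation vector (axis times angle).
In Python, from workcell import status, optics, ctrl gives the robot as it stands. The module is installed in compiled form; this text tells all that it offers.
- The arm moves only by the shell command python3 -m inch 'ROWS'. ROWS is JSON, a list that holds one entry, the list of rows, each a list of 7 numbers: the shift along the tool's x, y, z in mm, then the turn, a rotation vector about the tool's x, y, z in rad, then the opening in per cent of the stroke, from 0 (shut) to 100 (fully open). A call has 1 to 20 rows; each row is the pose to reach, as a shift and turn from the pose commanded when the call began, along the tool's axes at that moment; what a row does not reach only later rows make up. A row lasts 1/10 s, in which the tool goes at most 50 mm and 8.59 degrees, less where a joint would pass 70% of its speed; a pose out of reach is approached as far as the arm can. A call with a gripper value outside its range is refused whole. The fingers move at their own pace and stop on an object; the grip force is fixed at half the most. Time passes only in rows, so rows that repeat a pose let the fingers close. It gives the time, the measured TCP pose, the force, the opening and the grip force at its end, in the units of the state.
- status.get_obs(): the state, without advancing time (a new reading comes with each control period).
- optics.get_image(name): name is "scene" or "top"; returns a dict with "frame" (420x560x3 uint8, red, green, blue), "fx", "fy", "cx", "cy" (pixels), "rvec" (rotation vector, rad) and "tvec" (3), from world to camera coordinates, as OpenCV has them. Camera axes: x right, y down, z forward; pixel columns grow to the right and rows downward; lengths in mm; the calibration is good to about 2 mm. A picture is of the moment at which its call begins. There is no depth.
- ctrl.close_job(): hands the job in; it is judged then, once.
The state is a dict: "t": time; "qpos": joint angles; "qvel": joint speeds; "joint_torque": joint torques, N m; "ee_pos": TCP position; "orientation": TCP orientation; "ft_force": force on the tool from outside, world axes, zero at the start; "moment": the same for the moment, N m; "width": finger opening in mm; "grasp_force": force on a finger pad.
Only numpy, scipy, OpenCV 4.12 (cv2) and the standard library are available. Lean on these libraries where they do the work, as an engineer would, in place of code of your own. Each camera call takes 0.05 s, during which the arm holds its last target. There are 200 camera calls.

### The job

On the assembly jig, swing the latch lever round until its knob stands over the marked notch in the quadrant plate, which frees the long rail with its circuit breakers. Then take the rail by the breakers, lift it level about 15 cm straight up out of its cradles and hold it there above the jig, still and level, for someone to look at its underside: finish while holding it, do not put it back. Leave the latch in its notch and the other things on the bench where they are.

Things in the scene. Friction and masses are not known exactly. Their poses are not given: they have to be found in the camera images.
- jig: Assembly jig fixed to the bench: aluminium plate 150 (x) x 320 (y) x 10 mm, extended under the latch; cradles at y = +-126 mm carry the long rail's underside 30 mm above the bench, with 6 mm lips beside it and at its ends. Origin under the plate's centre at bench level; z up, y along the rail towards the latched end, x across it towards the latch pivot.
- latch (a joint): Angle (rad) of the flat L-shaped latch lever on a vertical axis. 0 = locked: 57 mm tongue across the rail's end, 2 mm above it, handle arm along the jig's +y. Grows clockwise seen from above; 1.2 = in the marked notch (tongue clear of the rail), stop at 1.55. Starts at 0 to 0.2. Friction 0.2 N m (2.5 N at the knob); stays where left, no spring pulls it into the notch.
- latch_pivot (a point): Point on the vertical turning axis of the latch, at the lever's mid height, 42.5 mm above the bench; it does not move on the jig: (45, 120, 42.5) mm in the jig's frame.
- latch_knob (a point): Middle of the top of the latch's upright round black knob, 22 mm in diameter and 50 mm tall, standing on the handle arm 80 mm from the pivot; its top is 95.5 mm and its foot 45.5 mm above the bench. The lever's end reaches 12 mm beyond the knob's axis.
- notch (a point): The marked notch: the one gap in the outer rim of the steel quadrant plate under the latch handle, with a dark line engraved behind it. The point lies on the plate's top (33 mm above the bench), 80 mm from the pivot, exactly under the knob's axis when the latch is in the notch.
- rail: Long steel rail 280 (y) x 35 x 7.5 mm with white modules (72 mm switch, five 18 mm breakers) from y = -95 to 68 mm. Heights above its underside: modules 85 mm across (x) up to 44 mm, then one long nose 45 mm across to 70 mm, toggles mid-nose to 78 mm. 0.45 to 0.7 kg. Origin: centre of the rail's underside; starts with its axes along the jig's, within 3 mm of its centre along y.
- rail_balance (a point): Balance point of the loaded rail: directly above its centre of mass, in the middle of the nose's top face (70 mm above the rail's underside, y = -12.2 mm from the rail's origin). A grip across the 45 mm nose here lifts it level.
- short_rail: Bystander: short steel rail 120 mm long standing on the bench, with one narrow and one wide white module (85 x 54 mm, 78 mm high); origin under its centre.
- spare_breaker: Bystander: one spare white circuit breaker lying on its side, 85 x 79 x 18 mm; origin on its underside near the middle.
- screwdriver: Bystander: screwdriver 190 mm long lying on the bench; origin under its shaft line, x towards the tip.
- plug: Bystander: round industrial plug standing on end, 66 mm diameter, 90 mm high; origin under its centre.
- multimeter: Bystander: hand multimeter lying face up, 85 x 160 x 46 mm; origin under its centre.
- tape_measure: Bystander: tape measure 65 x 65 x 36 mm; origin under its centre.
- tub: Bystander: small open tub 100 x 75 x 45 mm; origin under its centre.

How it is judged:
By the outcome, as a careful person would: the job done as asked, in the order asked, and still so for the second after the job is handed in, while the arm keeps its last pose, push and grip.
It also fails if it takes over 54 s, if anything falls off the work surface, if the arm or the gripper's body presses on something with over 40 N, if the wrist force passes 120 N, or if a joint passes its speed limit or range.

## Working session

There is one attempt and no reset: what is moved stays moved. The work goes in short steps, Python scripts to look and compute and a shell command to move; the robot and the scene stay as the last step left them, time stands still between calls to the robot, and variables do not carry over. Pictures are saved under pics/ and viewed, at most 10 in all, crops included, and the job is handed in when it is done.

```bash
mkdir -p pics; cat > h.py <<'E'
import numpy as np, cv2
from scipy.spatial.transform import Rotation as R
from workcell import status, optics, ctrl
def snap(name,fn=None):
    im=optics.get_image(name)
    if fn: cv2.imwrite('pics/'+fn,im['frame'][:,:,::-1])
    return im
def cam(im):
    K=np.array([[im['fx'],0,im['cx']],[0,im['fy'],im['cy']],[0,0,1.]])
    return K,cv2.Rodrigues(np.array(im['rvec'],float))[0],np.array(im['tvec'],float).ravel()
def onplane(im,u,v,z):
    K,Rm,t=cam(im); d=Rm.T@np.linalg.solve(K,[u,v,1.]); c=-Rm.T@t
    return c+d*(z-c[2])/d[2]
def proj(im,p):
    K,Rm,t=cam(im); q=K@(Rm@np.array(p,float)+t); return q[:2]/q[2]
E
python3 - <<'E'
from h import *
for n in('top','scene'):
    im=snap(n,n+'0.png'); K,Rm,t=cam(im); print(n,im['fx'],(-Rm.T@t).round(),Rm[2].round(2))
o=status.get_obs();print(o)
E
```

```text
top 475.8177807731826 [ 450.   51. 1146.] [ 0.17 -0.01 -0.99]
scene 417.83962438800967 [1163. -712.  738.] [-0.5   0.65 -0.57]
{'t': 0.1, 'qpos': array([ 1.31599103e+00,  4.23764031e-01,  1.63061137e+00, -1.71480147e-05,
        1.08860496e+00, -1.90150898e-02]), 'qvel': array([-0.00256843, -0.00066107,  0.00014752,  0.00018439,  0.00017284,
        0.0006261 ]), 'joint_torque': array([-8.12848757e-04, -5.45611560e+01, -2.74324554e+01,  6.44913339e-02,
        1.88081386e-02, -1.72340572e-05]), 'ee_pos': array([145.87446003, 607.24402395, 240.98052407]), 'orientation': array([-3.69487979e-01, -3.11961262e+00,  2.16255737e-03]), 'ft_force': array([-0.37040182, -0.76073517,  0.15823738]), 'moment': array([ 0.01110924, -0.04466554, -0.02599281]), 'grasp_force': 0.0, 'width': 87.83624262773277}
```

View pics/top0.png

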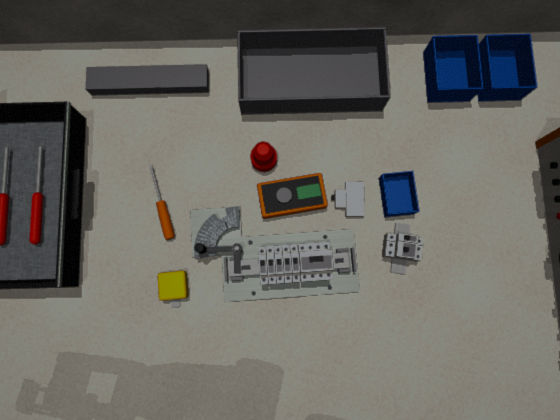

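View pics/scene0.png

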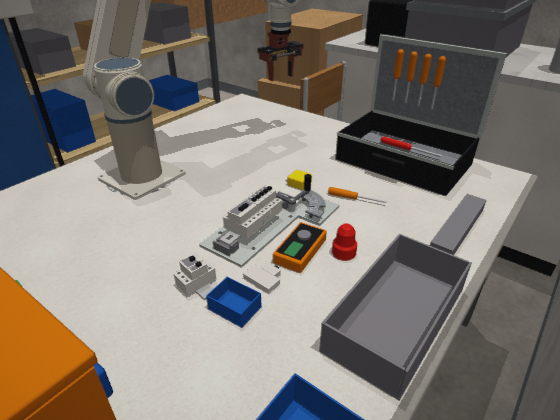

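The top view shows the rail centred at about (290,262), the pivot at (237,248), the black knob at (200,248) and the quadrant around (217,228). I'll zoom in.

```bash
python3 - <<'E'
from h import *
im=snap('top'); f=im['frame'][:,:,::-1]
cv2.imwrite('pics/crop.png',cv2.resize(f[195:310,180:365],None,fx=4.3,fy=4.3,interpolation=cv2.INTER_CUBIC))
hsv=cv2.cvtColor(f,cv2.COLOR_BGR2HSV)
# black knob
m=(f.max(2)<45).astype(np.uint8); m[:,:180]=0;m[:,260:]=0;m[:200]=0;m[300:]=0
n,l,s,c=cv2.connectedComponentsWithStats(m); print([(s[i].tolist(),c[i].round(1).tolist()) for i in range(1,n) if s[i,4]>8])
# plate corners
for uv in [(222.5,299.5),(359,292),(354,230),]: print(uv,onplane(im,*uv,10).round(1))
for n2,uv,z in [('pivot',(237,248),45.5),('knob',(200,248),95.5)]: print(n2,onplane(im,*uv,z).round(1))
E
```

```text
[([195, 243, 13, 12, 102], [200.5, 248.4])]
(222.5, 299.5) [431.5 177.2  10. ]
(359, 292) [ 439.9 -143.9   10. ]
(354, 230) [ 586.9 -140.2   10. ]
pivot [548.1 138.8  45.5]
knob [545.9 216.4  95.5]
```

View pics/crop.png

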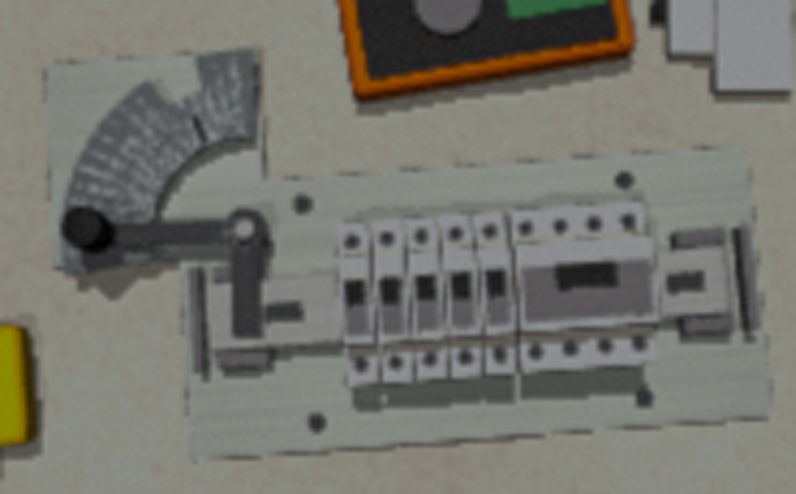

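The crop shows the plate corners at (193,458), (770,415) and (748,150). The pivot is at (245,229), the knob top near (85,225), and the notch gap at (183,88) with its line at (200,128). Next I'll fit the jig pose and triangulate the knob.

```bash
cat >> h.py <<'E'
JIG=np.array([510.,18.3]); YAW=0.0255
def jig(p,J=None,a=None):
    J=JIG if J is None else J; a=YAW if a is None else a
    c,s=np.cos(a),np.sin(a); return np.array([J[0]+c*p[0]-s*p[1],J[1]+s*p[0]+c*p[1],p[2]])
def go(target,az=None):
    "shift (tool axes) and turn about tool z to reach target with closing azimuth az"
    o=status.get_obs(); Rt=R.from_rotvec(o['orientation']).as_matrix()
    print('tcp',o['ee_pos'].round(1),'shift',(Rt.T@(np.array(target)-o['ee_pos'])).round(1),end=' ')
    x=np.array([-np.sin(az),np.cos(az),0])*1.0 if az is not None else None
    if az is not None:
        y=np.array([np.cos(az),np.sin(az),0]); z=np.array([0,0,-1.]); T=np.c_[np.cross(y,z),y,z]
        print('turn',R.from_matrix(Rt.T@T).as_rotvec().round(4),end='')
    print()
E
python3 - <<'E'
from h import *
im=snap('top'); g=lambda x,y:((x+.5)/4.3-.5+180,(y+.5)/4.3-.5+195)
pts=[((193,458),(-75,-0+160),10),((770,415),(-75,-160),10),((748,150),(75,-160),10),((245,229),(45,120),46)]
W=np.array([onplane(im,*g(*p),z)[:2] for p,_,z in pts]); L=np.array([q for _,q,_ in pts],float)
print(W.round(1))
Wc,Lc=W-W.mean(0),L-L.mean(0)
a=np.arctan2((Lc[:,0]*Wc[:,1]-Lc[:,1]*Wc[:,0]).sum(),(Lc*Wc).sum()); c,s=np.cos(a),np.sin(a)
J=W.mean(0)-np.array([[c,-s],[s,c]])@L.mean(0); print('jig',J.round(1),a.round(4))
print('resid',[ (jig((*q,0),J,a)[:2]-w).round(1).tolist() for q,w in zip(L,W)])
for nm,q in [('pivot',(45,120,45)),('knobtop0',(45,200,95.5)),('notch',(45+80*np.sin(1.2),120+80*np.cos(1.2),33))]:
    p=jig(q,J,a); uv=proj(im,p); print(nm,p.round(1),'crop',((uv-[180,195])*4.3).round(0))
sc=snap('scene'); f=sc['frame'];m=(f.max(2)<40).astype(np.uint8);m[:165]=0;m[200:]=0;m[:,:295]=0;m[:,325:]=0
n,l,s_,c_=cv2.connectedComponentsWithStats(m); print([(s_[i].tolist(),c_[i].round(1).tolist()) for i in range(1,n) if s_[i,4]>8])
i=1+s_[1:,4].argmax()
# knob mid-axis triangulation, mask centroids
P=[]
for q in (im,sc):
    K,Rm,t=cam(q);P.append(K@np.c_[Rm,t])
X=cv2.triangulatePoints(P[0],P[1],np.array([[200.5],[248.4]]),c_[i].reshape(2,1)); X=(X[:3]/X[3]).ravel();print('knob tri',X.round(1))
k0=jig((45,200,75),J,a); print('target',k0); go([k0[0],k0[1],150],a)
E
```

```text
[[ 427.6  172.5]
 [ 441.9 -143.3]
 [ 588.2 -139.2]
 [ 548.4  139.7]]
jig [508.6  17.7] 0.0405
resid [[-0.4, 2.0], [-1.8, -1.9], [1.9, 0.1], [0.3, -0.3]]
pivot [548.7 139.4  45. ] crop [244. 227.]
knobtop0 [545.5 219.4  95.5] crop [ 80. 229.]
notch [622.1 171.4  33. ] crop [186.  97.]
[([304, 174, 7, 17, 90], [307.3, 182.1])]
knob tri [548.2 220.   70.5]
target [545.48426242 219.38174394  75.        ]
tcp [145.9 607.5 241.3] shift [-479.2 -284.    91.5] turn [-7.0000e-04  4.0000e-04  1.2945e+00]
```

```bash
python3 -m inch '[[[-481.5,-282.8,91.5,0,0,1.294,60],[-481.5,-282.8,91.5,0,0,1.294,60],[-481.5,-282.8,91.5,0,0,1.294,60],[-481.5,-282.8,91.5,0,0,1.294,60],[-481.5,-282.8,91.5,0,0,1.294,60],[-481.5,-282.8,91.5,0,0,1.294,60],[-481.5,-282.8,91.5,0,0,1.294,60],[-481.5,-282.8,91.5,0,0,1.294,60],[-481.5,-282.8,91.5,0,0,1.294,60],[-481.5,-282.8,91.5,0,0,1.294,60],[-481.5,-282.8,91.5,0,0,1.294,60],[-481.5,-282.8,91.5,0,0,1.294,60],[-481.5,-282.8,91.5,0,0,1.294,60],[-481.5,-282.8,91.5,0,0,1.294,60],[-481.5,-282.8,91.5,0,0,1.294,60],[-481.5,-282.8,91.5,0,0,1.294,60],[-481.5,-282.8,91.5,0,0,1.294,60],[-481.5,-282.8,91.5,0,0,1.294,60]]]'; python3 -c "
from h import *
go([548,220,74],0.04)
im=snap('scene'); f=im['frame'][:,:,::-1]; cv2.imwrite('pics/s1.png',cv2.resize(f[100:260,220:420],None,fx=3.5,fy=3.5))"
```

```text
t: 2.05
ee_pos: [547.7, 220.9, 150.4]
orientation: [2.174, 2.268, 0.0]
ft_force: [0.5, -0.2, -0.5]
width: 53.0
grasp_force: 0.0
tcp [547.7 220.9 150.4] shift [-1.   0.2 76.4] turn [ 0.0003 -0.0001  0.0022]
```

View pics/s1.png

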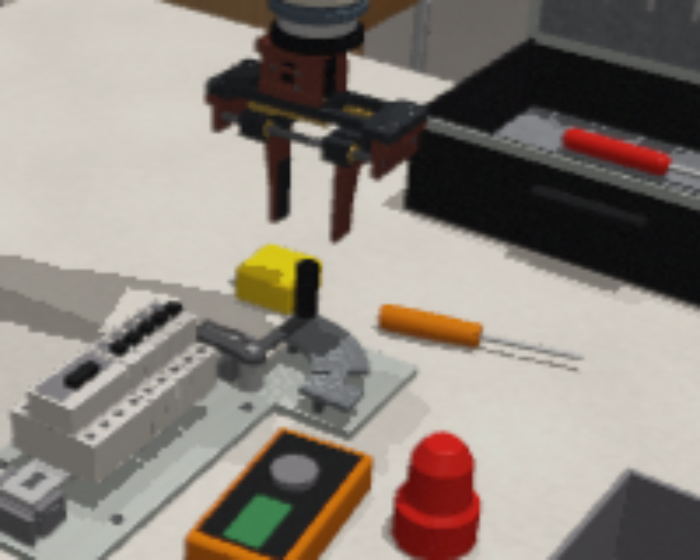

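The crop shows the fingertips at (278,218) and (340,238) on either side of the knob top at (307,262). Descend and close.

```bash
python3 -m inch '[[[-1,0,30,0,0,0,60],[-1,0,55,0,0,0,60],[-1,0,70,0,0,0,60],[-1,0,76,0,0,0,60],[-1,0,76,0,0,0,60],[-1,0,76,0,0,0,10],[-1,0,76,0,0,0,10],[-1,0,76,0,0,0,10],[-1,0,76,0,0,0,10],[-1,0,76,0,0,0,10],[-1,0,76,0,0,0,10],[-1,0,76,0,0,0,10],[-1,0,76,0,0,0,10],[-1,0,76,0,0,0,10],[-1,0,76,0,0,0,10]]]'
```

```text
t: 3.6
ee_pos: [548.3, 219.4, 74.7]
orientation: [2.175, 2.266, 0.001]
ft_force: [-1.4, -0.2, 5.8]
width: 21.4
grasp_force: 30.0
```

```bash
python3 -m inch '[[[-0.7,8,0,0,0,0.1,10],[-2.2,15.8,0,0,0,0.2,10],[-4.5,23.5,0,0,0,0.3,10],[-7.6,30.9,0,0,0,0.4,10],[-11.3,37.9,0,0,0,0.5,10],[-15.8,44.6,0,0,0,0.6,10],[-20.9,50.7,0,0,0,0.7,10],[-26.5,56.4,0,0,0,0.8,10],[-32.8,61.4,0,0,0,0.9,10],[-39.4,65.8,0,0,0,1.0,10],[-46.5,69.5,0,0,0,1.1,10],[-50.9,71.4,0,0,0,1.16,10],[-50.9,71.4,0,0,0,1.16,10],[-50.9,71.4,0,0,0,1.16,10],[-50.9,71.4,0,0,0,1.16,10]]]'
python3 -c "
from h import *
o=status.get_obs(); P=np.array([548.5,139.5]); d=o['ee_pos'][:2]-P; print(np.hypot(*d),np.arctan2(d[0],d[1]))
im=snap('scene'); f=im['frame'][:,:,::-1]; cv2.imwrite('pics/s2.png',cv2.resize(f[130:250,240:380],None,fx=4.5,fy=4.5,interpolation=cv2.INTER_CUBIC))"
```

```text
t: 5.1
ee_pos: [620.8, 170.8, 74.6]
orientation: [3.062, 0.703, -0.003]
ft_force: [-4.7, -1.8, 8.2]
width: 21.6
grasp_force: 30.0
78.77091527355596 1.1616853363988255
```

View pics/s2.png

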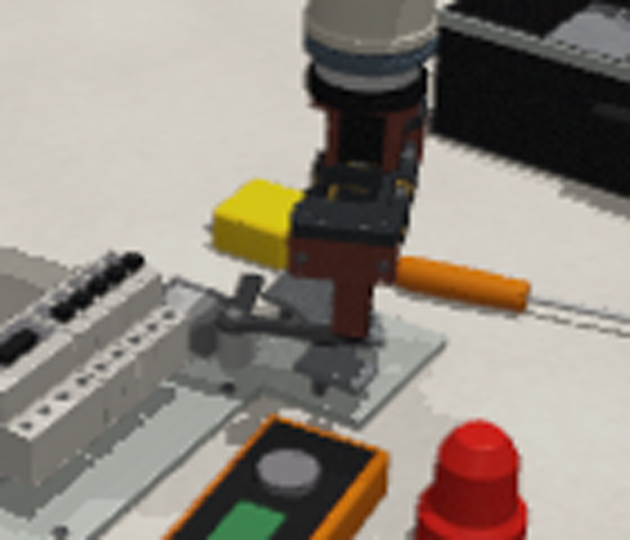

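The lever now lies across the quadrant with the knob in the gripper. Release and rise, while working out the balance point from the earlier image.

```bash
python3 -m inch '[[[0,0,0,0,0,0,55],[0,0,0,0,0,0,55],[0,0,0,0,0,0,55],[0,0,0,0,0,0,55],[0,0,0,0,0,0,55],[0,0,-40,0,0,0,55],[0,0,-80,0,0,0,55],[0,0,-120,0,0,-0.1,55],[0,0,-160,0,0,-0.3,55],[0,0,-160,0,0,-0.5,55],[0,0,-160,0,0,-0.7,55],[0,0,-160,0,0,-0.9,80],[0,0,-160,0,0,-1.1,80],[0,0,-160,0,0,-1.16,80],[0,0,-160,0,0,-1.16,80]]]'
python3 - <<'E'
from h import *
im=snap('top','t2.png'); f=im['frame'][:,:,::-1]
cv2.imwrite('pics/crop2.png',cv2.resize(f[195:310,180:365],None,fx=4.3,fy=4.3,interpolation=cv2.INTER_CUBIC))
g=lambda x,y:((x+.5)/4.3-.5+180,(y+.5)/4.3-.5+195)
a=onplane(im,*g(343,287),100);b=onplane(im,*g(658,272),100);print(a.round(1),b.round(1),np.hypot(*(a-b)[:2]),(a+b)/2,np.arctan2(*-(a-b)[:2]))
go([508.6,5,250],0.04)
E
```

```text
t: 6.65
ee_pos: [621.5, 171.3, 234.1]
orientation: [-2.18, -2.262, 0.0]
ft_force: [0.1, 0.1, -0.3]
width: 69.9
grasp_force: 0.0
[512.7  85.9 100. ] [515.9 -74.8 100. ] 160.7411943716734 [514.26699697   5.55823148 100.        ] 3.121726878582787
tcp [621.5 171.3 234.1] shift [-161.1 -120.2  -15.9] turn [-0.0002  0.0001  0.0048]
```

View pics/crop2.png

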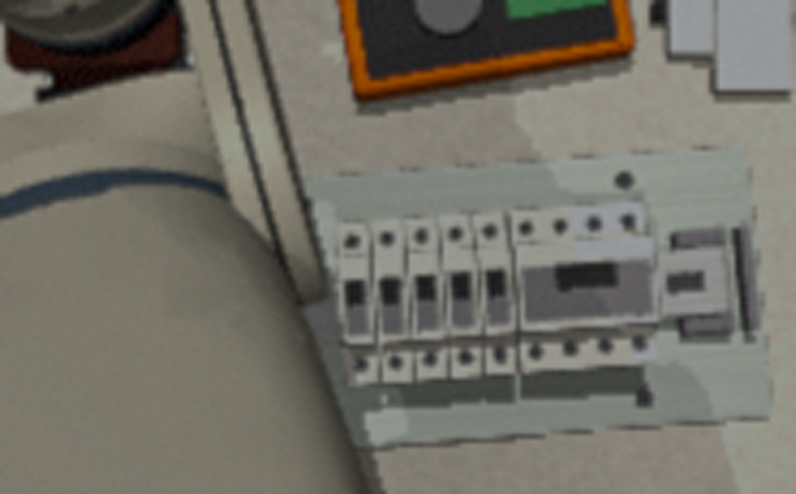

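The arm hides the latch in this view. I'll go above the rail and look again from there.

```bash
python3 -m inch '[[[-159.6,-119.6,4,0,0,0,80],[-159.6,-119.6,4,0,0,0,80],[-159.6,-119.6,4,0,0,0,80],[-159.6,-119.6,4,0,0,0,80],[-159.6,-119.6,4,0,0,0,85],[-159.6,-119.6,4,0,0,0,85],[-159.6,-119.6,4,0,0,0,85],[-159.6,-119.6,4,0,0,0,85],[-159.6,-119.6,4,0,0,0,85]]]'
python3 - <<'E'
from h import *
im=snap('top'); f=im['frame'][:,:,::-1]
c1=cv2.resize(f[195:280,180:275],None,fx=4.3,fy=4.3,interpolation=cv2.INTER_CUBIC)
sc=snap('scene')['frame'][:,:,::-1]; c2=cv2.resize(sc[130:255,200:345],(380,327),interpolation=cv2.INTER_CUBIC)
h=max(c1.shape[0],c2.shape[0]); o=np.zeros((h,c1.shape[1]+380,3),np.uint8); o[:c1.shape[0],:c1.shape[1]]=c1;o[:327,c1.shape[1]:]=c2
cv2.imwrite('pics/c3.png',o); print(o.shape)
m=(f.max(2)<45).astype(np.uint8); m[:,:195]=0;m[:,250:]=0;m[:190]=0;m[250:]=0
n,l,s,c=cv2.connectedComponentsWithStats(m); print([(s[i].tolist(),c[i].round(1).tolist()) for i in range(1,n) if s[i,4]>15])
print([ (proj(im,[548.5+80*np.sin(t),139.5+80*np.cos(t),95.5])).round(1).tolist() for t in (1.1,1.16,1.22)])
print([ (proj(im,[548.5+80*np.sin(t),139.5+80*np.cos(t),70])).round(1).tolist() for t in (1.1,1.16,1.22)])
go([509.2,6.5,96],0.04)
E
```

```text
t: 7.6
ee_pos: [507.5, 8.9, 230.0]
orientation: [2.186, 2.257, 0.0]
ft_force: [0.3, -0.0, -0.7]
width: 75.3
grasp_force: 0.0
(366, 788, 3)
[([217, 210, 11, 16, 112], [222.4, 217.0])]
[[218.2, 214.4], [220.2, 213.5], [222.2, 212.6]]
[[219.6, 216.2], [221.5, 215.3], [223.4, 214.4]]
tcp [507.3   8.7 230. ] shift [ -2.3   1.9 134. ] turn [-0.0001 -0.     -0.0081]
```

View pics/c3.png

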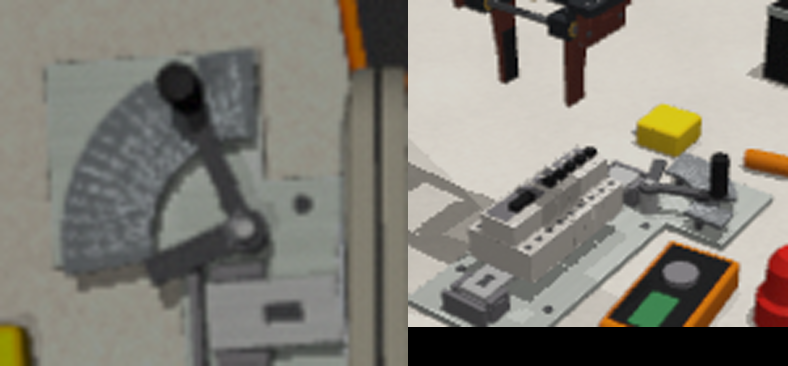

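The knob at (180,85) hides the notch gap and the arm runs to the pivot at (245,229). So it looks in, but I'll compare the lever's bearing with the engraved line and the gap numerically.

```bash
python3 - <<'E'
from h import *
P=np.array([548.5,139.5]); g=lambda x,y:((x+.5)/4.3-.5+180,(y+.5)/4.3-.5+195)
a0=cv2.imread('pics/top0.png'); im=snap('top'); a1=im['frame'][:,:,::-1].copy()
np.set_printoptions(linewidth=200)
cr=lambda a:cv2.resize(a[195:310,180:365],None,fx=4.3,fy=4.3,interpolation=cv2.INTER_CUBIC).max(2).astype(float)
c0,c1=cr(a0),cr(a1)
bear=lambda x,y,z:(lambda w:np.r_[np.arctan2(*(w-P)),np.hypot(*(w-P))].round(3))(onplane(im,*g(x,y),z)[:2])
print('lever')
for y in range(150,206,8):
    xs=np.arange(190,262); v=c1[y,190:262]; w=np.clip(115-v,0,None)*(abs(xs-(245-.42*(229-y)))<16); x=(xs*w).sum()/w.sum(); print(y,x.round(1),bear(x,y,45.5))
print('line')
for y in range(116,142,4):
    xs=np.arange(185,216); v=c0[y,185:216]; w=np.clip(np.median(v)-15-v,0,None); x=(xs*w).sum()/max(w.sum(),1e-6); print(y,x.round(1),w.sum().round(),bear(x,y,33))
print('gap')
for y in range(80,104,4):
    v=c0[y,140:230]; w=np.clip(v-150,0,None)*(np.arange(90)>20)*(np.arange(90)<62);print(y,((np.arange(140,230)*w).sum()/max(w.sum(),1e-6)).round(1),w.sum(), v[::6].round())
print('gap c',bear(183,88,33))
E
```

```text
lever
150 211.5 [ 1.179 46.775]
158 212.0 [ 1.145 42.677]
166 216.6 [ 1.155 37.648]
174 221.1 [ 1.168 32.644]
182 224.6 [ 1.168 27.875]
190 227.4 [ 1.152 23.272]
198 230.8 [ 1.142 18.564]
line
116 194.4 41.0 [ 1.155 69.859]
120 196.0 205.0 [ 1.153 67.476]
124 197.1 268.0 [ 1.147 65.198]
128 198.3 207.0 [ 1.142 62.897]
132 200.5 176.0 [ 1.145 60.35 ]
136 202.0 150.0 [ 1.141 57.995]
140 203.6 137.0 [ 1.138 55.61 ]
gap
80 0.0 0.0 [135. 118. 125. 122. 134. 139. 138. 137. 139. 137. 110.  86.  91. 109.  96.]
84 0.0 0.0 [112.  88. 102. 120. 131. 137. 140. 140. 139. 140. 118.  88.  95. 108.  99.]
88 0.0 0.0 [ 87.  84.  90. 117. 127. 136. 141. 143. 142. 138. 120.  97.  98. 103.  96.]
92 0.0 0.0 [ 86.  86.  88. 107. 124. 132. 142. 138. 136. 122. 106. 105.  93. 100. 102.]
96 0.0 0.0 [ 95.  87.  86.  96. 118. 131. 143. 132. 117. 118.  99. 114.  96. 102. 112.]
100 0.0 0.0 [109.  90.  87.  88. 103. 123. 129. 117.  97. 109. 102. 118. 109. 101. 121.]
gap c [ 1.163 86.739]
```

Lever at about 1.158, line and gap at about 1.15–1.163: the latch is in the notch. Settle, then check the pose before descending.

```bash
python3 -m inch '[[[0,0,60,0,0,0,100],[0,0,60,0,0,0,100],[0,0,60,0,0,0,100],[0,0,60,0,0,0,100]]]'
python3 -c "
from h import *
go([509.2,6.5,96],0.04)
im=snap('scene','s4.png'); cv2.imwrite('pics/s4c.png',cv2.resize(im['frame'][110:270,180:340,::-1],None,fx=3.7,fy=3.7,interpolation=cv2.INTER_CUBIC))"
```

```text
t: 8.15
ee_pos: [507.4, 8.2, 170.9]
orientation: [2.187, 2.256, 0.0]
ft_force: [-0.4, 0.4, 1.0]
width: 87.6
grasp_force: 0.0
tcp [507.4   8.2 170.9] shift [-1.7  1.7 74.9] turn [ 0.0002 -0.     -0.0089]
```

View pics/s4c.png

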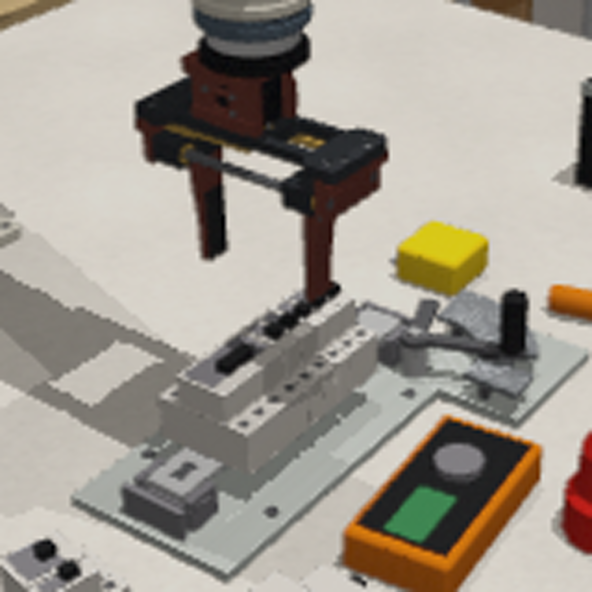

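The open fingers, with tips at (212,255) and (318,297), straddle the breaker nose, and the latch is in its notch. Descend and grip.

```bash
python3 -m inch '[[[-1.7,1.7,30,0,0,-0.008,100],[-1.7,1.7,55,0,0,-0.008,100],[-1.7,1.7,68,0,0,-0.008,100],[-1.7,1.7,74,0,0,-0.008,100],[-1.7,1.7,74,0,0,-0.008,100],[-1.7,1.7,74,0,0,-0.008,100],[-1.7,1.7,74,0,0,-0.008,30],[-1.7,1.7,74,0,0,-0.008,30],[-1.7,1.7,74,0,0,-0.008,30],[-1.7,1.7,74,0,0,-0.008,30],[-1.7,1.7,74,0,0,-0.008,30],[-1.7,1.7,74,0,0,-0.008,30],[-1.7,1.7,74,0,0,-0.008,30],[-1.7,1.7,74,0,0,-0.008,30],[-1.7,1.7,74,0,0,-0.008,30]]]'; python3 -c "
from h import *
print(status.get_obs())"
```

```text
t: 9.7
ee_pos: [508.9, 6.4, 96.2]
orientation: [2.178, 2.264, 0.0]
ft_force: [0.6, -0.4, 1.1]
width: 44.5
grasp_force: 29.9
{'t': 9.7, 'qpos': array([-1.07756767e-02,  4.82869945e-01,  1.97258863e+00,  2.99928847e-05,
        6.85911037e-01, -4.96979568e-02]), 'qvel': array([ 0.00108459,  0.00097452,  0.00082159,  0.0001249 , -0.00024737,
        0.00042752]), 'joint_torque': array([ 2.57152162e-02, -4.74103224e+01, -1.66474700e+01,  1.37416919e-02,
        1.62417269e-01, -3.43095360e-02]), 'ee_pos': array([508.87077462,   6.42257335,  96.20669579]), 'orientation': array([2.17771447e+00, 2.26411692e+00, 2.61848125e-04]), 'ft_force': array([ 0.62025797, -0.4128102 ,  1.13813108]), 'moment': array([-0.03503947, -0.00369161, -0.03030868]), 'grasp_force': 29.94834025623277, 'width': 44.51898767555753}
```

Width is 44.5 mm at 30 N, almost no side force. Lift 20 mm slowly first, then check the level through the moment.

```bash
python3 -m inch '[[[0,0,-2,0,0,0,30],[0,0,-5,0,0,0,30],[0,0,-8,0,0,0,30],[0,0,-12,0,0,0,30],[0,0,-16,0,0,0,30],[0,0,-20,0,0,0,30],[0,0,-20,0,0,0,30],[0,0,-20,0,0,0,30],[0,0,-20,0,0,0,30],[0,0,-20,0,0,0,30]]]'; python3 -c "
from h import *
o=status.get_obs();print(o['moment'],o['ft_force'],o['width'])
im=snap('scene'); cv2.imwrite('pics/s5c.png',cv2.resize(im['frame'][110:270,180:340,::-1],None,fx=3.7,fy=3.7,interpolation=cv2.INTER_CUBIC))"
```

```text
t: 10.7
ee_pos: [508.5, 6.4, 116.0]
orientation: [-2.178, -2.264, 0.0]
ft_force: [-0.0, -0.9, -4.9]
width: 44.4
grasp_force: 30.0
[-0.10579726  0.07549989 -0.00108455] [-0.03440604 -0.87355502 -4.88870544] 44.438528698115135
```

View pics/s5c.png

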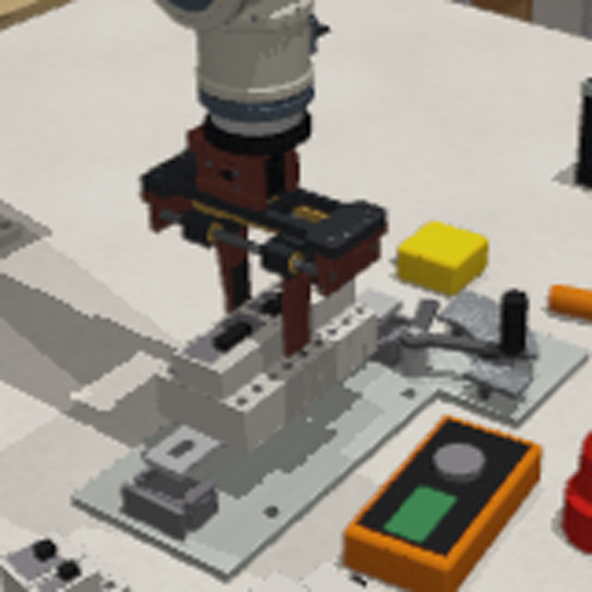

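Both ends have left the cradles (near end at (180,450), far end at (385,305)) and the load is about 5 N. Lift on to 150 mm.

```bash
python3 -m inch '[[[0,0,-5,0,0,0,30],[0,0,-15,0,0,0,30],[0,0,-27,0,0,0,30],[0,0,-40,0,0,0,30],[0,0,-53,0,0,0,30],[0,0,-66,0,0,0,30],[0,0,-79,0,0,0,30],[0,0,-92,0,0,0,30],[0,0,-104,0,0,0,30],[0,0,-115,0,0,0,30],[0,0,-124,0,0,0,30],[0,0,-130,0,0,0,30],[0,0,-130,0,0,0,30],[0,0,-130,0,0,0,30],[0,0,-130,0,0,0,30],[0,0,-130,0,0,0,30],[0,0,-130,0,0,0,30],[0,0,-130,0,0,0,30]]]'; python3 -c "
from h import *
o=status.get_obs();print(o['moment'],o['ft_force'],o['width'],abs(o['qvel']).max())
im=snap('scene'); cv2.imwrite('pics/s6c.png',cv2.resize(im['frame'][90:250,170:330,::-1],None,fx=3.7,fy=3.7,interpolation=cv2.INTER_CUBIC))
G=lambda p:((proj(im,p)+.5-[170,90])*3.7-.5).round().tolist()
z=30+150
def J(x,y,h): return jig((x,y,z+h),np.array([508.6,17.7]),.035)
for q in [(22.5,-95,70),(22.5,68,70),(42.5,-95,44),(42.5,68,44),(42.5,-95,10),(17.5,-140,7.5),(-17.5,-140,7.5),(17.5,140,7.5)]: print(q,G(J(*q)))
"
```

```text
t: 12.55
ee_pos: [508.6, 6.4, 245.9]
orientation: [-2.177, -2.264, 0.0]
ft_force: [-0.3, -0.4, -5.7]
width: 44.9
grasp_force: 30.0
[-0.07109657  0.04262395 -0.00125624] [-0.26498999 -0.39707572 -5.65083203] 44.88805443251721 0.0035530273198658663
(22.5, -95, 70) [241.0, 285.0]
(22.5, 68, 70) [389.0, 196.0]
(42.5, -95, 44) [266.0, 329.0]
(42.5, 68, 44) [411.0, 236.0]
(42.5, -95, 10) [269.0, 373.0]
(17.5, -140, 7.5) [196.0, 394.0]
(-17.5, -140, 7.5) [157.0, 377.0]
(17.5, 140, 7.5) [439.0, 235.0]
```

View pics/s6c.png

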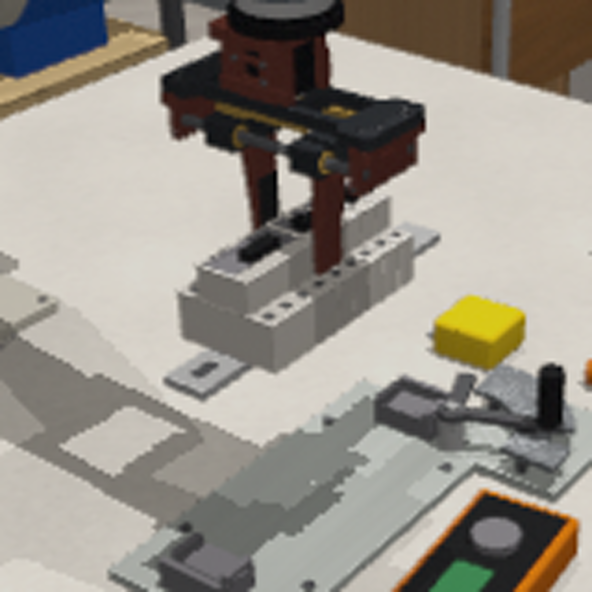

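The rail is held above the jig and looks parallel to it, with the near end at (203,390), the far end at (440,237) and the latch still in its notch. A quick pose fit from the visible corners will check the level.

```bash
python3 -c "
from h import *
from scipy.optimize import least_squares
im=snap('scene')
q=[((42.5,-95,44),(275,328)),((42.5,68,44),(413,236)),((17.5,-140,7.5),(203,389)),((-17.5,-140,7.5),(166,378)),((17.5,140,7.5),(440,236)),((-22.5,-95,70),(198,268)),((22.5,-95,70),(247,287)),((-42.5,-95,44),(180,292)),((22.5,68,70),(389,199))]
L=np.array([a for a,_ in q],float); U=(np.array([b for _,b in q])+.5)/3.7-.5+[170,90]
def f(p): return np.concatenate([proj(im,R.from_euler('zyx',p[3:]).apply(l)+p[:3])-u for l,u in zip(L,U)])
s=least_squares(f,[508,18,180,.04,0,0],loss='soft_l1'); print(s.x[:3].round(1),'yaw,roll(about y),pitch(about x) deg',np.degrees(s.x[3:]).round(2)); print(s.fun.reshape(-1,2).round(1).tolist())
o=status.get_obs();print(o['t'],o['ee_pos'],o['moment'],abs(o['qvel']).max())
"
```

```text
[491.8  41.5 163.5] yaw,roll(about y),pitch(about x) deg [ 2.02 -0.22  0.22]
[[-0.6, 0.0], [-0.1, 0.3], [0.5, 0.7], [0.2, -0.6], [-0.1, -0.1], [-0.1, -0.1], [0.1, -0.3], [-0.2, 0.2], [0.4, -0.1]]
12.65 [508.67295503   6.41677407 246.07008298] [-0.09792621 -0.00041005 -0.00077043] 0.0016265232222842578
```

Tilt is about 0.2°, the lift is 150 mm and the arm is still. Handing in.

```bash
python3 -c "
from workcell import ctrl
print(ctrl.close_job())"
```

```text
the job is handed in; nothing more can be done
None
```

The latch is in its notch to within about 1 mm, and the rail is gripped at its balance point, lifted 150 mm and held still and level (about 0.2° tilt); the job was handed in at about 13 s.

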